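# Mix two sizes of clay beads with the stirring stick

## Robot

A 6-joint arm with a two-finger parallel gripper is mounted at the origin on the work surface. World frame = base frame: x ahead of the robot, y to its left, z up, the work surface at z = 0. Lengths are in m, angles in rad, forces in N, time in s.
With the tool pointing down it reaches from about 0.25 to 0.725 m from the base axis. Payload 4 kg.
Tool frame: the origin (TCP) lies midway between the tips of the shut fingers; the grasp point (between the pads) lies 19 mm behind it (bot.grip_depth is the distance from the TCP to the grasp point, in m); z points along the fingers, y is the line along which they close (so a half turn about z gives the same grasp; the last joint's range is limited). The gripper opens to 85 mm and grips with 20 to 120 N. Pads are 22 mm wide; open, the fingers measure 114 mm over their backs; the gripper's body (76 mm by 85 mm) begins 54 mm behind the grasp point. The pads swing forward as they close: fully open they stand 13 mm farther back than shut.
Start: joints at [0, 0.241, 0.005, 1.335, 0, 1.571], TCP at [0.5, -0, 0.231] pointing down, gripper open.
Joint ranges: [-2.72, 2.72], [-1.05, 1.87], [-1.09, 1.28], [-1.99, 2.15], [-1.42, 1.44], [-3.14, 3.14]. Speed limits (rad/s): [2.79, 2.79, 3.14, 3.14, 3.14, 3.14].

## Interface

Orientations are given as a unit quaternion [x, y, z, w].
In Python, from workcell import bot gives the robot as it stands.
- The arm moves only by the shell command python3 -m creep 'ROWS'. ROWS is JSON, one flat list of numbers, 5 for each row, row after row: the shift along the world's x, y, z in m, then the turn about the world's z in rad, then the finger opening in m, from 0 to 0.0854. In form: [x, y, z, twist, claw, x, y, z, twist, claw, ...]. A call has 1 to 10 rows; each row is the pose to reach, as a shift and turn from the pose commanded when the call began; what a row does not reach only later rows make up. A row lasts 1/12 s, in which the tool goes at most 41.7 mm and 7.16 degrees, less where a joint would pass 70% of its speed; a pose out of reach is approached as far as the arm can. A call with a gripper value outside its range is refused whole. The fingers move at their own pace and stop on an object; the grip force is fixed at half the most. Time passes only in rows, so rows that repeat a pose let the fingers close. It gives the time, the measured TCP pose, the force, the opening and the grip force at its end, in the units of the state.
- bot.get_obs(): the state, without advancing time (a new reading comes with each control period).
- bot.camera(name): name is "scene" or "side" or "wrist"; returns a dict with "pixels" (384x512x3 uint8, red, green, blue), "camera_matrix" (3x3 intrinsics, pixels), "dist_coeffs" ([k1, k2, p1, p2, k3] as OpenCV has them; the pictures are not rectified), "extrinsics" (4x4, takes a point from world to camera coordinates); the wrist camera has in their place "T_tool_cam" (4x4, takes a point from camera to tool coordinates, whose origin is the TCP and whose axes are the flange's). Camera axes: x right, y down, z forward; pixel columns grow to the right and rows downward; lengths in m; the calibration is good to about 2 mm. A picture is of the moment at which its call begins: read the wrist's pose just before it. There is no depth.
- bot.job_done(): hands the job in; it is judged then, once.
Trained networks look in the newest picture that a camera, given by its name, has taken for a name from the list of things; names that differ only in an ending like _2 or _b are one class to them, and where a whole thing is asked for, a point or a joint stands for the part that bears it (a point fixed in the world has none). Each returns a list of dicts, best first, with "score" (0 to 1); they miss things now and then, are a little off and sometimes report something else, mostly with a low value. They report only what shows in the picture. A call takes as long as a camera call. They do not tell look-alikes from the thing itself.
- bot.look_for(camera, thing): "centre" ([column, row] as shares, 0 to 1, of the picture: columns of its width, rows of its height, amid what is visible of it).
- bot.place_of(camera, thing): "centre" ([column, row] as shares, 0 to 1, of the picture: columns of its width, rows of its height: a listed point, or the origin of a listed thing).
The state is a dict: "clock": time; "joint_pos": joint angles; "joint_vel": joint speeds; "tau": joint torques, N m; "eef_pos": TCP position; "tool_rot": TCP orientation; "ft_force": force on the tool from outside, world axes, zero at the start; "ft_torque": the same for the moment, N m; "grip_width": finger opening in m; "grasp_force": force on a finger pad.
Only numpy, scipy, OpenCV 4.12 (cv2) and the standard library are available. Lean on these libraries where they do the work, as an engineer would, in place of code of your own. Each camera call takes 0.05 s, during which the arm holds its last target. There are 200 camera calls.

## Task

Five large and five small round clay beads lie in the raw-clay bowl, the large on one side and the small on the other: take the wooden stirring stick out of the tool crock and stir them with it, right down on the bottom of the bowl, until they are mixed so that every bead has one of the other size right beside it. Then stand the stick back in the crock. Be gentle: the bowl is unfired, so do not lean on it, shove it along or tip it, touch beads and bowl with the stick only, keep all beads in the bowl, and leave the other things where they are.

Things in the scene. Friction and masses are not known exactly. Their poses are not given: they have to be found in the camera images.
- bowl: Hand-built raw-clay bowl, grey-brown, unfired (cracks if pressed with over 35 N), 0.9 to 1.3 kg, loose on a fixed MDF board 16 mm thick; pushed sideways with more than about 5 N it slides. Outside diameter 192 mm at the rim, 92 mm at the foot, 66 mm high, wall 8 mm. Origin: centre of its underside, z up. The ten beads lie together in its hollow, sorted by size.
- bowl_floor (a point): Lowest point, the middle, of the bowl's inside, 9 mm above its underside. Inside shape: flat out to 24 mm from the middle, then a shallow slope of 12 degrees up to 60 mm from the middle, then a wall that steepens (45, then 70 degrees) to the rim, inner diameter 176 mm, 57 mm above this point. Beads roll down towards the middle.
- crock: Grey-green stoneware tool crock on the table, does not move. Outside diameter 78 mm, inside 68 mm, 88 mm high, inner floor 8 mm up. Origin: centre of its underside, z up. The stirring stick leans out over its -x side; a thin brush, stuck fast against its wall at its +y side and nearly upright, reaches 190 mm high. A clay roll lies on its -y side.
- stick: Wooden stirring stick, 185 mm long, about 50 g, in the crock, leaning about 32 degrees. Lower part: a dowel of 12 mm diameter with a round tip, 100 mm long. Upper part: handle 85 mm long, flat-sided, 18 mm (its x) by 14 mm (its y). Origin: the tip; z runs up along the stick. Its y axis is level: grip the handle across its y faces (14 mm). About 90 mm stand free of the crock's rim.
- stick_tip (a point): The round lower tip of the stick.
- stick_end (a point): Centre of the handle's end face, the stick's upper end, 185 mm from the tip.
- large0: Large round bead of bisque clay (pinkish), a ball of 30 mm diameter with two small dark holes, 28 g. Origin: its centre. It starts on the large beads' side of the bowl.
- small0: Small round bead of the same bisque clay, a ball of 22 mm diameter with two small dark holes, 11 g. Origin: its centre. It starts on the small beads' side of the bowl.
- large1: Large round bead of bisque clay (pinkish), a ball of 30 mm diameter with two small dark holes, 28 g. Origin: its centre. It starts on the large beads' side of the bowl.
- small1: Small round bead of the same bisque clay, a ball of 22 mm diameter with two small dark holes, 11 g. Origin: its centre. It starts on the small beads' side of the bowl.
- large2: Large round bead of bisque clay (pinkish), a ball of 30 mm diameter with two small dark holes, 28 g. Origin: its centre. It starts on the large beads' side of the bowl.
- small2: Small round bead of the same bisque clay, a ball of 22 mm diameter with two small dark holes, 11 g. Origin: its centre. It starts on the small beads' side of the bowl.
- large3: Large round bead of bisque clay (pinkish), a ball of 30 mm diameter with two small dark holes, 28 g. Origin: its centre. It starts on the large beads' side of the bowl.
- small3: Small round bead of the same bisque clay, a ball of 22 mm diameter with two small dark holes, 11 g. Origin: its centre. It starts on the small beads' side of the bowl.
- large4: Large round bead of bisque clay (pinkish), a ball of 30 mm diameter with two small dark holes, 28 g. Origin: its centre. It starts on the large beads' side of the bowl.
- small4: Small round bead of the same bisque clay, a ball of 22 mm diameter with two small dark holes, 11 g. Origin: its centre. It starts on the small beads' side of the bowl.
- clay_roll: Loose roll of raw clay, 46 mm thick, 95 mm long, lying on the table beside the crock. Leave it alone. Origin: under its middle; x along it.
- needle_tool: Potter's needle tool, 9 mm square aluminium handle 105 mm long with a 50 mm needle, lying loose on the board, on the robot's side of the bowl. Leave it alone. Origin: under the handle's middle; the needle points to +y.
Mind the look-alikes: they are no part of the job. Several things have the shape of the stick; the one meant has the colours described above.

How it is judged:
By the outcome, as a careful person would: the job done as asked, in the order asked, and still so for the second after the job is handed in, with the robot touching nothing.
It also fails if it takes over 67 s, if anything falls off the work surface, if the arm or the gripper's body presses on something with over 40 N, if the wrist force passes 120 N, or if a joint passes its speed limit or range.

## Working session

There is one attempt and no reset: what is moved stays moved. The work goes in short steps, Python scripts to look and compute and a shell command to move; the robot and the scene stay as the last step left them, time stands still between calls to the robot, and variables do not carry over. Pictures are saved under pics/ and viewed, at most 10 in all, crops included, and the job is handed in when it is done.

```bash
mkdir -p pics; ls; cat > h.py <<'E'
import numpy as np, cv2
from workcell import bot
def cam(name):
    o=bot.get_obs(); c=bot.camera(name)
    K=np.array(c["camera_matrix"]);D=np.array(c["dist_coeffs"])
    if name=="wrist":
        from scipy.spatial.transform import Rotation as R
        T=np.eye(4);T[:3,:3]=R.from_quat(o["tool_rot"]).as_matrix();T[:3,3]=o["eef_pos"]
        E=np.linalg.inv(T@np.array(c["T_tool_cam"]))
    else: E=np.array(c["extrinsics"])
    return dict(px=np.array(c["pixels"]),K=K,D=D,E=E)
def ray(c,uv):
    p=cv2.undistortPoints(np.array([[uv]],float),c["K"],c["D"])[0,0]
    R,t=c["E"][:3,:3],c["E"][:3,3]
    d=R.T@np.array([p[0],p[1],1]);return -R.T@t,d/np.linalg.norm(d)
def onz(c,uv,z):
    o,d=ray(c,uv);return o+d*(z-o[2])/d[2]
def tri(rs):
    A=np.zeros((3,3));b=np.zeros(3)
    for o,d in rs:
        P=np.eye(3)-np.outer(d,d);A+=P;b+=P@o
    x=np.linalg.solve(A,b);return x,[np.linalg.norm((np.eye(3)-np.outer(d,d))@(x-o)) for o,d in rs]
def proj(c,X):
    rv=cv2.Rodrigues(c["E"][:3,:3])[0]
    return cv2.projectPoints(np.array(X,float).reshape(-1,1,3),rv,c["E"][:3,3],c["K"],c["D"])[0].reshape(-1,2)
def save(c,n): cv2.imwrite(n,c["px"][:,:,::-1])
E
python3 - <<'E'
from h import *
np.set_printoptions(precision=3,suppress=True)
C={n:cam(n) for n in("scene","side","wrist")}
cv2.imwrite("pics/a.png",cv2.resize(np.vstack([np.hstack([C["scene"]["px"],C["side"]["px"]]),np.hstack([C["wrist"]["px"],C["wrist"]["px"]*0])])[:,:,::-1],(800,600)))
for t in("bowl","bowl_floor","crock","stick","stick_tip","stick_end","clay_roll","needle_tool","large0","small0"):
  for n in C:
    print(t,n,[(np.round(np.array(d["centre"])*[512,384],1).tolist(),round(d["score"],2)) for d in bot.place_of(n,t)[:6]])
E
```

```text
pics
bowl scene [([146.5, 232.0], 0.89)]
bowl side [([312.8, 287.5], 0.9)]
bowl wrist [([327.6, 306.2], 0.83)]
bowl_floor scene [([148.8, 227.5], 0.85), ([308.5, 309.8], 0.63)]
bowl_floor side [([321.2, 288.4], 0.77)]
bowl_floor wrist []
crock scene [([299.8, 254.8], 0.65), ([270.4, 208.8], 0.45)]
crock side [([257.4, 173.9], 0.77)]
crock wrist [([289.8, 22.9], 0.76)]
stick scene [([312.8, 255.6], 0.96), ([389.8, 206.4], 0.69)]
stick side [([167.9, 146.9], 0.75), ([247.9, 168.1], 0.42)]
stick wrist [([289.8, 25.1], 0.54)]
stick_tip scene [([388.6, 206.1], 0.9), ([311.4, 257.5], 0.82), ([138.2, 224.8], 0.21)]
stick_tip side [([169.2, 148.7], 0.83), ([315.1, 289.0], 0.4), ([248.0, 165.8], 0.28)]
stick_tip wrist [([340.4, 308.7], 0.65)]
stick_end scene []
stick_end side [([274.2, 151.9], 0.7), ([224.7, 167.8], 0.58), ([314.6, 295.2], 0.15)]
stick_end wrist [([354.2, 82.9], 0.69)]
clay_roll scene [([306.2, 306.1], 0.79)]
clay_roll side [([288.2, 163.7], 0.78), ([315.8, 288.0], 0.16)]
clay_roll wrist [([347.3, 330.1], 0.38)]
needle_tool scene [([184.4, 188.0], 0.64)]
needle_tool side []
n
[... 189 characters left out ...]
, 0.45)]
large0 side [([314.8, 292.9], 0.72), ([306.2, 270.4], 0.63), ([300.4, 291.1], 0.54), ([308.5, 286.4], 0.46), ([299.1, 277.7], 0.46)]
large0 wrist [([298.7, 326.8], 0.86), ([324.0, 300.1], 0.72), ([307.7, 306.3], 0.71), ([354.6, 316.6], 0.61), ([319.9, 319.0], 0.59), ([315.0, 339.5], 0.51)]
small0 scene [([143.2, 229.9], 0.55), ([153.4, 234.7], 0.39), ([139.0, 237.0], 0.39), ([132.8, 234.9], 0.39), ([139.0, 227.4], 0.36)]
small0 side [([323.9, 291.8], 0.64), ([329.6, 278.1], 0.58), ([324.1, 283.6], 0.51), ([317.1, 275.7], 0.39)]
small0 wrist [([338.9, 316.7], 0.76), ([350.1, 329.0], 0.69), ([328.7, 333.6], 0.62), ([343.0, 307.9], 0.55), ([356.6, 314.8], 0.45), ([212.4, 301.1], 0.28)]
```

View pics/a.png

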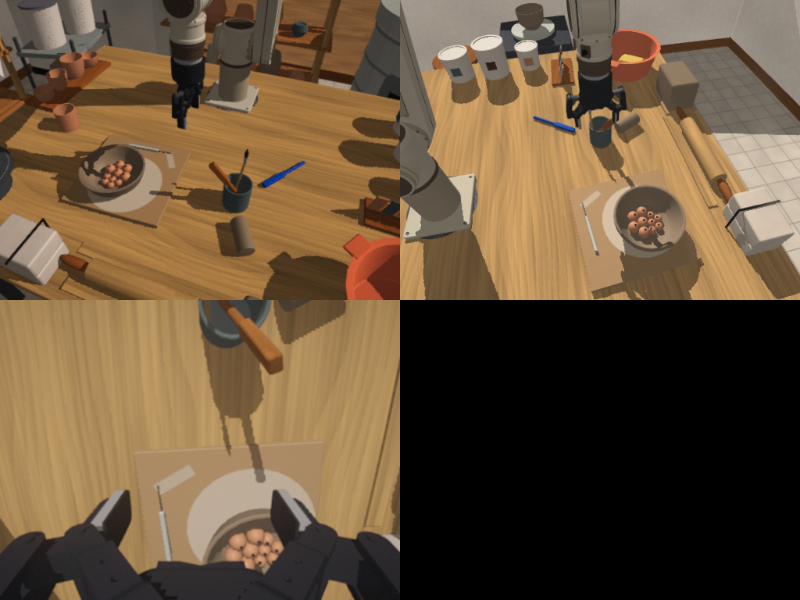

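Scene picture (px at full size): the orange-brown stick is in the crock, with its end at about (273,211) scene, (274,152) side and (350,83) wrist. The look-alike is the blue stick lying on the table at about (364,222) scene. The wooden one in the crock fits the description. I'll confirm it in a crop with a projected model drawn on it.

```bash
python3 - <<'E'
from h import *
np.set_printoptions(precision=4,suppress=True)
C={n:cam(n) for n in("scene","side","wrist")}
def T(name,**k):
    x,r=tri([ray(C[n],uv) for n,uv in k.items()]);print(name,x,np.round(np.array(r)*1e3,1));return x
b=T("bowl",scene=(146.5,232),side=(312.8,287.5)); T("floor",scene=(148.8,227.5),side=(321.2,288.4))
T("crock",scene=(299.8,254.8),side=(257.4,173.9));T("tip",scene=(311.4,257.5),side=(248,165.8))
e=T("end",scene=(273,211),side=(274.2,151.9),wrist=(354.2,82.9));T("end2",side=(274.2,151.9),wrist=(354.2,82.9));T("end3",scene=(273,211),wrist=(354.2,82.9))
T("end4",scene=(273,211),side=(274.2,151.9))
for n,uv in dict(scene=(299.8,254.8),side=(257.4,173.9)).items(): print(n,"crock z0",onz(C[n],uv,0))
for n,uv in dict(scene=(146.5,232),side=(312.8,287.5),wrist=(327.6,306.2)).items(): print(n,"bowl z16",onz(C[n],uv,.016))
print("roll",onz(C["scene"],(306,306),0),onz(C["side"],(288,163.7),0));print("needle",onz(C["scene"],(184.4,188),.016),onz(C["wrist"],(210.8,299.9),.016))
def crop(n,x,y,w,h,s=None):
    p=C[n]["px"][y:y+h,x:x+w,::-1];return cv2.resize(p,(400,300),interpolation=cv2.INTER_CUBIC)
cv2.imwrite("pics/b.png",np.vstack([np.hstack([crop("scene",250,180,120,90),crop("side",220,130,100,75)]),np.hstack([crop("wrist",230,0,160,120),crop("side",260,220,120,90)])]))
E
```

```text
bowl [ 0.5935 -0.201   0.017 ] [4.7 4.7]
floor [ 0.5984 -0.2031  0.0297] [8.1 8.1]
crock [0.5389 0.1543 0.0231] [1.7 1.7]
tip [0.525  0.1852 0.0192] [10.8 10.8]
end [0.5655 0.0878 0.1655] [3.9 2.3 4.1]
end2 [0.5648 0.0837 0.1696] [1.9 1.9]
end3 [0.5637 0.0876 0.1637] [3.7 3.7]
end4 [0.5668 0.0906 0.1656] [2. 2.]
scene crock z0 [0.523  0.1509 0.    ]
side crock z0 [0.5418 0.1767 0.    ]
scene bowl z16 [ 0.5966 -0.2045  0.016 ]
side bowl z16 [ 0.5903 -0.1973  0.016 ]
wrist bowl z16 [ 0.5991 -0.1995  0.016 ]
roll [ 0.6453  0.197  -0.    ] [ 0.6385  0.1971 -0.    ]
needle [ 0.4291 -0.1907  0.016 ] [ 0.4376 -0.1892  0.016 ]
```

View pics/b.png

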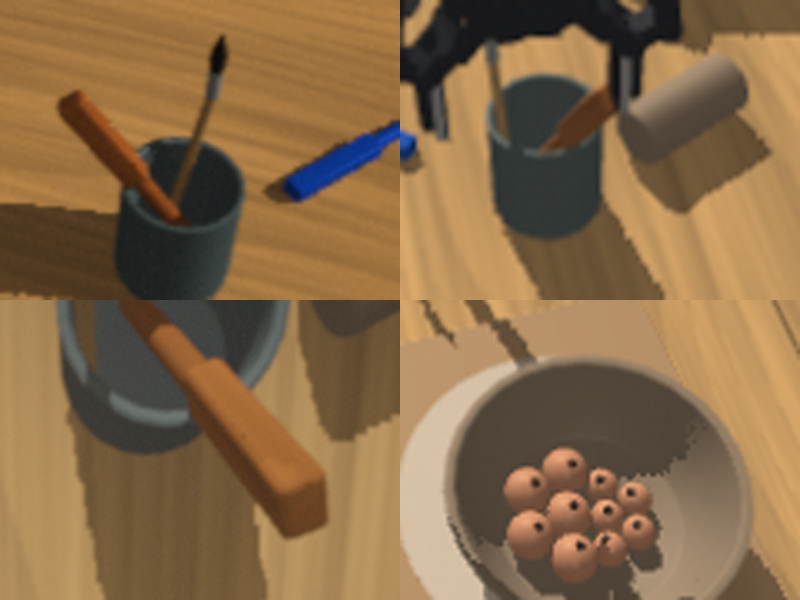

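The crop confirms it: the orange-brown wooden stick leans out of the crock, its end face at about (352,86) in the wrist view and (272,211) in the scene view. The blue one is the look-alike. In the side view the gripper hides the stick's end, so I'll use other views for that. Next I turn to the grasp yaw and take another look.

```bash
python3 -m creep '[0.02,-0.01,0,0.1,0.06, 0.04,-0.02,0,0.2,0.06, 0.05,-0.03,0,0.3,0.06, 0.05,-0.03,0,0.4,0.06, 0.05,-0.03,0,0.4,0.06, 0.05,-0.03,0,0.4,0.06]'
python3 - <<'E'
from h import *
np.set_printoptions(precision=4,suppress=True)
C={n:cam(n) for n in("side","wrist")}
o=bot.get_obs();print(o["tool_rot"],o["ft_force"])
for t in("stick_end","stick_tip","crock","bowl","bowl_floor","needle_tool"):
  for n in C:
    print(t,n,[(np.round(np.array(d["centre"])*[512,384],1).tolist(),round(d["score"],2)) for d in bot.place_of(n,t)[:3]])
print(C["wrist"]["E"])
w=cv2.resize(C["wrist"]["px"][0:200,150:450,::-1],(800,533),interpolation=cv2.INTER_CUBIC)
w[0:225,0:240]=cv2.resize(C["side"]["px"][130:205,220:300,::-1],(240,225),interpolation=cv2.INTER_CUBIC)
cv2.imwrite("pics/c.png",w)
np.savez("w2.npz",**C["wrist"])
E
```

```text
clock: 2.3
eef_pos: [0.5498, -0.0301, 0.231]
tool_rot: [0.554, 0.833, -0.0, -0.0]
ft_force: [0.8, 0.2, 0.1]
grip_width: 0.06
grasp_force: 0.0
[ 0.5532  0.833  -0.     -0.0001] [-0.1653  0.1385  1.112 ]
stick_end side [([223.9, 166.3], 0.85), ([305.6, 271.2], 0.6), ([315.8, 293.9], 0.57)]
stick_end wrist [([344.4, 57.8], 0.67)]
stick_tip side [([170.3, 150.7], 0.73), ([331.4, 287.8], 0.28)]
stick_tip wrist []
crock side [([256.7, 179.6], 0.72), ([324.7, 290.3], 0.6)]
crock wrist [([310.9, 4.5], 0.96), ([206.0, 298.0], 0.54)]
bowl side [([313.1, 290.3], 0.59)]
bowl wrist [([243.7, 291.3], 0.83)]
bowl_floor side [([293.4, 162.9], 0.48), ([257.0, 173.1], 0.21)]
bowl_floor wrist []
needle_tool side [([243.4, 297.9], 0.74), ([308.4, 282.5], 0.67), ([299.9, 293.0], 0.35)]
needle_tool wrist [([126.2, 245.7], 0.8), ([252.1, 293.2], 0.3)]
[[ 0.9216  0.388  -0.0002 -0.4956]
 [ 0.3723 -0.8841  0.2825 -0.2684]
 [ 0.1094 -0.2605 -0.9593  0.3109]
 [ 0.      0.      0.      1.    ]]
```

View pics/c.png

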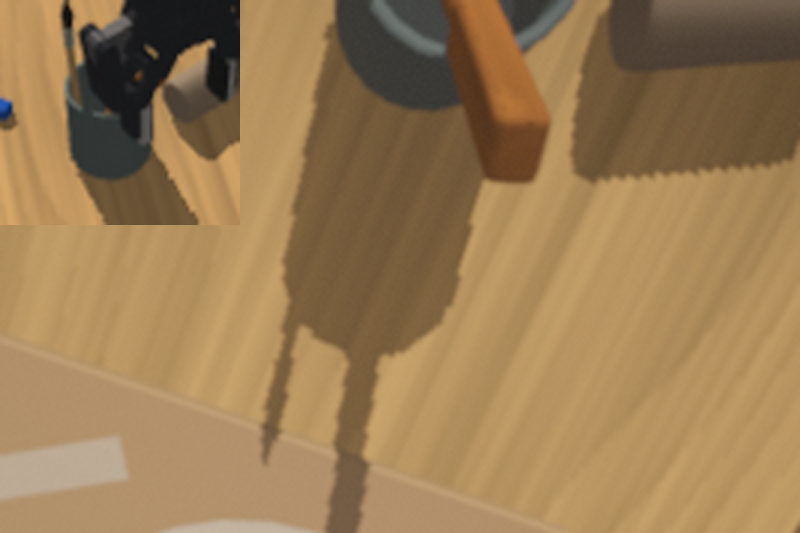

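```bash
python3 - <<'E'
from h import *
np.set_printoptions(precision=4,suppress=True)
S=cam("scene");D=cam("side");W2=dict(np.load("w2.npz"))
from scipy.spatial.transform import Rotation as R
# wrist1 extrinsics: tool at start pose
c=bot.camera("wrist");T=np.eye(4);T[:3,:3]=[[0,1,0],[1,0,0],[0,0,-1]];T[:3,3]=[.5,0,.231]
W1=dict(K=W2["K"],D=W2["D"],E=np.linalg.inv(T@np.array(c["T_tool_cam"])))
print(W1["E"][:3,:3])
def P(n,*a):
    x,r=tri([ray(*q) for q in a]);print(n,x,np.round(np.array(r)*1e3,1));return x
e=P("end",(S,(272.5,211)),(W1,(352,86)),(W2,(344.2,57.5)));P("end w",(W1,(352,86)),(W2,(344.2,57.5)))
j=P("junc",(S,(289,231)),(W1,(308.8,30)));print(np.linalg.norm(e-j),(e-j)/np.linalg.norm(e-j))
print("rim centre",onz(S,(304.6,235),.088),onz(D,(256.1,158),.088));P("rim",(S,(304.6,235)),(D,(256.1,158)))
for uv in((250,180),):pass
print("bowl W2 z16",onz(W2,(243.7,291.3),.016),"W1",onz(W1,(327.6,306.2),.016),"side",onz(D,(313.1,290.3),.016))
print("needle",onz(W2,(126.2,245.7),.016))
E
```

```text
[[ 1.      0.0008  0.0002]
 [ 0.0007 -0.9592  0.2829]
 [ 0.0004 -0.2829 -0.9592]]
end [0.563  0.0852 0.1618] [4.9 3.4 1.5]
end w [0.5617 0.0817 0.1699] [0.6 0.6]
junc [0.5442 0.1263 0.0977] [2.7 2.7]
0.07843411120966255 [ 0.2399 -0.524   0.8172]
rim centre [0.5364 0.1562 0.088 ] [0.5354 0.1544 0.088 ]
rim [0.5355 0.1559 0.0867] [0.2 0.2]
bowl W2 z16 [ 0.6017 -0.1983  0.016 ] W1 [ 0.5989 -0.1996  0.016 ] side [ 0.589  -0.2037  0.016 ]
needle [ 0.4351 -0.1947  0.016 ]
```

Measured: stick end about (0.5625, 0.085, 0.165), lean about 33° towards azimuth −67°, crock (0.536, 0.1555), bowl about (0.598, −0.200). Heights fit the text. I move above the handle and then down.

```bash
python3 -m creep '[0.002,0.033,0,0,0.05, 0.004,0.066,0,0,0.05, 0.005,0.1,0,0,0.05, 0.005,0.133,0,0,0.05, 0.005,0.133,-0.03,0,0.05, 0.005,0.133,-0.06,0,0.05, 0.005,0.133,-0.06,0,0.05]'
python3 - <<'E'
from h import *
C={n:cam(n) for n in("scene","side","wrist")}
for n in C: print(n,[(np.round(np.array(d["centre"])*[512,384],1).tolist(),round(d["score"],2)) for d in bot.place_of(n,"stick_end")[:3]])
e=np.array([.5625,.085,.165]);h=np.array([.389,-.921,0]);a=h*.53+np.array([0,0,.848])
for n in C:
    im=C[n]["px"]=C[n]["px"].copy()
    for s in(0,.037,.085): 
        for p in proj(C[n],e-a*s): 
            if n!="wrist": print(n,s,p.round(1))
    
s=cv2.resize(C["scene"]["px"][150:300,200:400],(400,300),interpolation=3);d=cv2.resize(C["side"]["px"][75:225,170:370],(400,300),interpolation=3)
w=cv2.resize(C["wrist"]["px"],(400,300))
cv2.imwrite("pics/d.png",np.vstack([np.hstack([s,d]),np.hstack([w,w*0])])[:,:,::-1])
E
```

```text
clock: 3.73
eef_pos: [0.5509, 0.1032, 0.1654]
tool_rot: [0.552, 0.834, -0.004, -0.004]
ft_force: [-1.5, -0.3, -0.9]
grip_width: 0.05
grasp_force: 0.0
scene [([270.6, 208.9], 0.9), ([335.3, 236.7], 0.79)]
side [([272.4, 155.6], 0.56), ([221.6, 164.7], 0.51)]
wrist [([256.1, 276.2], 0.69), ([200.7, 16.9], 0.6), ([260.7, 93.7], 0.54)]
scene 0 [270.1 209.6]
scene 0.037 [279.1 220.1]
scene 0.085 [290.1 232.7]
side 0 [272.3 153.4]
side 0.037 [267.5 158. ]
side 0.085 [261.8 163.5]
```

View pics/d.png

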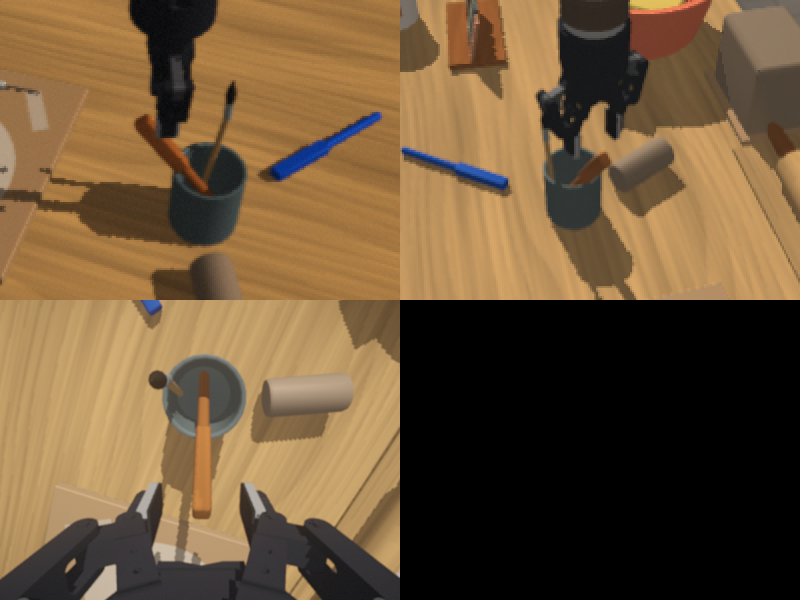

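The wrist view shows the handle centred and aligned between the open pads (handle end at about (258,276)). The brush, roll and blue look-alike are clear. Now descend and grip.

```bash
python3 -m creep '[0,0,-0.03,0,0.05, 0,0,-0.056,0,0.05, 0,0,-0.056,0,0.05, 0,0,-0.056,0,0, 0,0,-0.056,0,0, 0,0,-0.056,0,0, 0,0,-0.056,0,0, 0,0,-0.056,0,0]'
```

```text
clock: 4.7
eef_pos: [0.5568, 0.1032, 0.1176]
tool_rot: [0.553, 0.833, 0.002, 0.002]
ft_force: [0.6, -0.7, 5.8]
grip_width: 0.0132
grasp_force: 59.2
```

```bash
python3 -m creep '[0,0,0.025,0,0, 0,0,0.055,0,0, 0.005,-0.01,0.085,0,0, 0.015,-0.035,0.115,0,0, 0.03,-0.07,0.12,0,0, 0.045,-0.105,0.12,0,0, 0.045,-0.105,0.12,0,0]'
python3 - <<'E'
from h import *
C={n:cam(n) for n in("scene","side","wrist")}
o=bot.get_obs();print(np.round(o["joint_pos"],3),o["eef_pos"],o["grip_width"])
for t in("stick_end","stick_tip"):
  for n in C: print(t,n,[(np.round(np.array(d["centre"])*[512,384],1).tolist(),round(d["score"],2)) for d in bot.place_of(n,t)[:3]])
s=cv2.resize(C["scene"]["px"][120:270,190:390],(400,300),interpolation=3);d=cv2.resize(C["side"]["px"][75:225,200:400],(400,300),interpolation=3)
w=cv2.resize(C["wrist"]["px"],(400,300));s2=cv2.resize(C["scene"]["px"],(400,300))
cv2.imwrite("pics/e.png",np.vstack([np.hstack([s,d]),np.hstack([w,s2])])[:,:,::-1])
E
```

```text
clock: 5.28
eef_pos: [0.6026, -0.0079, 0.2366]
tool_rot: [0.555, 0.832, -0.0, 0.003]
ft_force: [-0.2, 1.2, -1.4]
grip_width: 0.0131
grasp_force: 58.6
[-0.004  0.443  0.303  1.432  0.     1.168] [ 0.59969608 -0.00238055  0.23504781] 0.013131650567184464
stick_end scene [([335.2, 238.2], 0.63), ([205.1, 161.7], 0.56)]
stick_end side [([308.4, 144.1], 0.66), ([224.3, 166.2], 0.55), ([327.2, 280.9], 0.28)]
stick_end wrist [([257.9, 348.9], 0.8), ([364.9, 11.9], 0.65)]
stick_tip scene [([392.6, 202.6], 0.79), ([260.6, 219.8], 0.62)]
stick_tip side [([169.5, 148.4], 0.85), ([331.9, 291.8], 0.68), ([274.6, 166.0], 0.62)]
stick_tip wrist [([256.6, 87.1], 0.93)]
```

View pics/e.png

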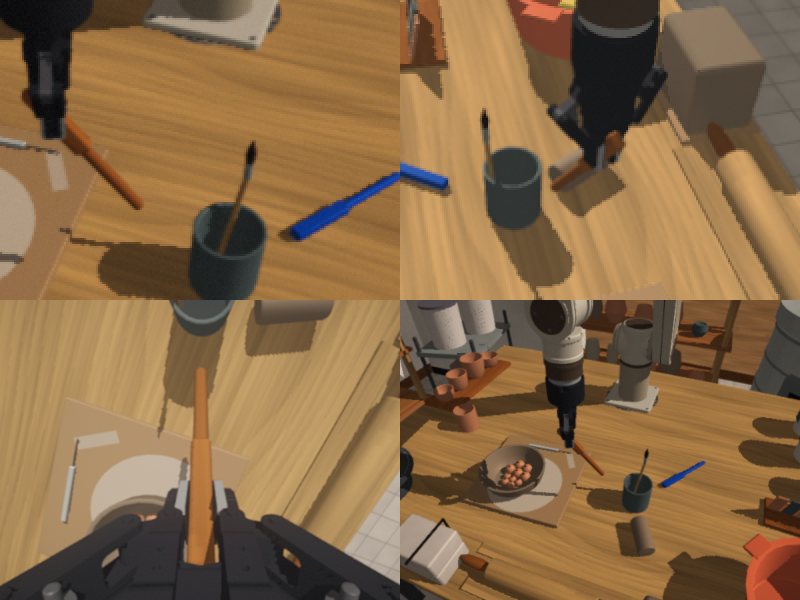

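Scene and wrist views: the stick is out and held firmly, its tip at (260.6,219.8) scene, (274.6,166) side and (256.6,87.1) wrist. Brush, crock and roll are untouched. Next I work out the tip offset in the tool frame and turn above the bowl side.

```bash
python3 - <<'E'
from h import *
np.set_printoptions(precision=4,suppress=True)
from scipy.spatial.transform import Rotation as R
C={n:cam(n) for n in("scene","side","wrist")}
o=bot.get_obs()
get=lambda n,t:[np.array(d["centre"])*[512,384] for d in bot.place_of(n,t)]
g={"scene":(260.6,219.8),"side":(274.6,166),"wrist":(256.6,87.1)}
uv={n:min(get(n,"stick_tip"),key=lambda p:np.linalg.norm(p-g[n])) for n in C};print(uv)
x,r=tri([ray(C[n],uv[n]) for n in C]);print(x,np.array(r)*1e3)
M=R.from_quat(o["tool_rot"]).as_matrix();print("eef",o["eef_pos"],"tip in tool",M.T@(x-o["eef_pos"]),x-o["eef_pos"]);print(o["ft_force"])
E
```

```text
{'scene': array([263.424 , 221.7984]), 'side': array([273.92  , 165.1968]), 'wrist': array([253.7984,  88.512 ])}
[0.5663 0.0744 0.1319] [1.953 2.627 1.38 ]
eef [ 0.5999 -0.0014  0.2354] tip in tool [ 0.0829 -0.0013  0.1035] [-0.0335  0.0758 -0.1035]
[ 0.5705  0.0044 -1.0214]
```

```bash
python3 -m creep '[0,-0.03,0.02,-0.12,0, 0,-0.06,0.03,-0.24,0, 0,-0.09,0.03,-0.36,0, -0.01,-0.11,0.03,-0.48,0, -0.02,-0.13,0.03,-0.6,0, -0.03,-0.15,0.03,-0.72,0, -0.05,-0.18,0.03,-0.84,0, -0.06,-0.2,0.03,-0.96,0, -0.07,-0.22,0.03,-1.08,0, -0.08,-0.23,0.03,-1.2,0]'
```

```text
clock: 6.87
eef_pos: [0.5191, -0.2343, 0.2653]
tool_rot: [0.928, 0.372, -0.0, 0.0]
ft_force: [0.4, -0.1, -0.8]
grip_width: 0.0133
grasp_force: 58.7
```

```bash
python3 - <<'E'
from h import *
np.set_printoptions(precision=4,suppress=True)
C={n:cam(n) for n in("scene","side")}
o=bot.get_obs();print(o["eef_pos"])
cx,cy=.597,-.201
th=np.linspace(0,2*np.pi,200)
def circ(r,z): return np.c_[cx+r*np.cos(th),cy+r*np.sin(th),th*0+z]
out=[]
for n,(x,y) in dict(scene=(85,165),side=(250,215)).items():
    k=5 if n=="scene" else 400/130
    W,H=(130,130) if n=="side" else (130,130)
    k=400/W
    im=cv2.resize(C[n]["px"][y:y+H,x:x+W,::-1],(400,400),interpolation=cv2.INTER_CUBIC)
    for r,z,col in((.096,.082,(0,255,0)),(.06,.0327,(255,255,0))):
        p=((proj(C[n],circ(r,z))-[x,y]+.5)*k)
        for q in p[::3]: cv2.circle(im,tuple(int(v) for v in q),1,col,-1)
    t=np.array(o["eef_pos"])+[.059,.059,-.1035]
    q=(proj(C[n],t)[0]-[x,y]+.5)*k;cv2.circle(im,tuple(int(v) for v in q),3,(255,0,0),1)
    out.append(im)
cv2.imwrite("pics/f.png",np.hstack(out))
E
```

```text
[ 0.5186 -0.2339  0.2656]
```

View pics/f.png

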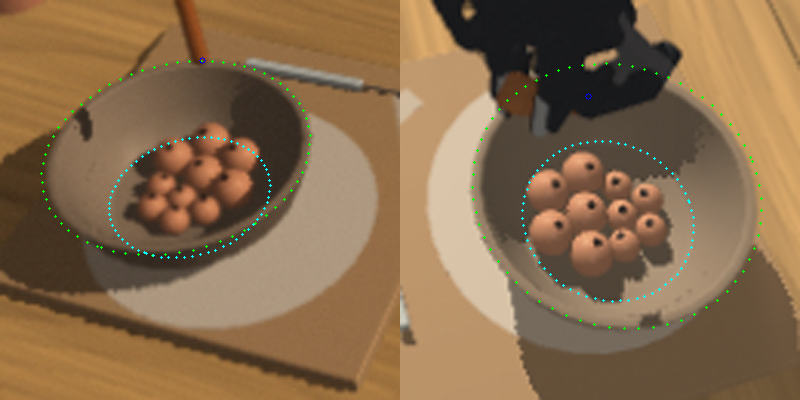

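The rim model fits both views at bowl centre (0.597, −0.201), and the predicted tip (blue) matches the stick in the scene crop at about (202,60). Now the bead positions.

```bash
cat > beads.py <<'E'
from h import *
np.set_printoptions(precision=1,suppress=True)
from scipy.spatial.distance import cdist
def beads(cams=("scene","side"),cx=.597,cy=-.201,verbose=True):
    o=bot.get_obs();t=np.array(o["eef_pos"]);print("eef",np.round(t,4),"F",np.round(o["ft_force"],1))
    out={}
    for n in cams:
        c=cam(n);P=[]
        for cl,z in(("large0",.041),("small0",.037)):
            for d in bot.look_for(n,cl):
                uv=np.array(d["centre"])*[512,384];p=onz(c,uv,z)[:2]-[cx,cy]
                if np.hypot(*p)<.08 and d["score"]>.25: P.append((cl[0],d["score"],*p*1e3))
        P.sort(key=lambda q:-q[1]);K=[]
        for q in P:
            if all(np.hypot(q[2]-k[2],q[3]-k[3])>11 for k in K): K.append(q)
        out[n]=K
        if verbose: print(n,"  ".join(f"{k[0]}({k[2]:.0f},{k[3]:.0f}){k[1]:.2f}" for k in K))
    return out
if __name__=="__main__": beads()
E
python3 beads.py
```

```text
eef [ 0.5 -0.2  0.3] F [ 0.   0.4 -0.5]
scene s(21,24)0.66  s(0,-23)0.60  l(-38,23)0.58  s(29,6)0.55  l(-8,28)0.53  s(14,-8)0.50  s(22,-19)0.50  l(-44,-6)0.49  l(-28,-24)0.46
side l(-44,-9)0.73  l(-15,4)0.71  s(6,-23)0.63  s(9,18)0.58  l(-17,-25)0.57  l(-35,23)0.53  s(13,-4)0.46  s(29,-22)0.44  l(-12,37)0.42  s(27,5)0.38
```

```bash
python3 -m creep '[0.03,0.003,0,0,0, 0.058,0.006,0,0,0, 0.058,0.006,-0.035,0,0, 0.058,0.006,-0.07,0,0, 0.058,0.006,-0.1,0,0, 0.058,0.006,-0.115,0,0, 0.058,0.006,-0.122,0,0, 0.058,0.006,-0.125,0,0, 0.058,0.006,-0.125,0,0]'
python3 beads.py
```

```text
clock: 8.02
eef_pos: [0.5778, -0.2252, 0.1406]
tool_rot: [0.926, 0.377, -0.0, -0.0]
ft_force: [-0.0, 0.1, 0.2]
grip_width: 0.0131
grasp_force: 58.9
eef [ 0.6 -0.2  0.1] F [-0.   0.1  0.2]
scene l(-21,-34)0.63  l(-3,26)0.54  l(-40,28)0.50  l(-51,-15)0.50  s(34,-18)0.48  s(0,-21)0.45
side l(31,-24)0.69  l(-43,30)0.58  s(28,4)0.56  l(-43,-13)0.52  l(-19,-22)0.51  s(7,-2)0.49  s(7,-24)0.47
```

```bash
python3 -m creep '[-0.005,-0.004,-0.001,0,0, -0.01,-0.008,-0.002,0,0, -0.015,-0.012,-0.003,0,0, -0.02,-0.016,-0.004,0,0, -0.025,-0.02,-0.005,0,0, -0.03,-0.024,-0.006,0,0, -0.034,-0.028,-0.007,0,0, -0.036,-0.03,-0.008,0,0, -0.036,-0.03,-0.009,0,0, -0.036,-0.03,-0.009,0,0]'
python3 -m creep '[0,0,-0.001,0,0, 0,0,-0.002,0,0, 0,0,-0.002,0,0]'
```

```text
clock: 9.15
eef_pos: [0.542, -0.2569, 0.1326]
tool_rot: [0.927, 0.376, 0.0, 0.001]
ft_force: [-1.0, 0.7, 8.0]
grip_width: 0.0134
grasp_force: 59.8
clock: 9.4
eef_pos: [0.542, -0.2573, 0.1322]
tool_rot: [0.927, 0.376, 0.0, 0.002]
ft_force: [-4.4, -1.3, 14.1]
grip_width: 0.0133
grasp_force: 60.8
```

```bash
python3 beads.py; python3 -m creep '[0,0,-0.001,0,0, 0,0,-0.001,0,0]'
```

```text
eef [ 0.5 -0.3  0.1] F [-4.4 -1.3 14.1]
scene l(-47,14)0.62  s(24,2)0.60  s(5,-31)0.59  l(-56,-22)0.55  l(-19,28)0.52  l(-24,-40)0.46
side l(-58,-27)0.47
clock: 9.87
eef_pos: [0.542, -0.2578, 0.1315]
tool_rot: [0.927, 0.376, 0.0, 0.002]
ft_force: [-4.4, -1.9, 14.9]
grip_width: 0.0129
grasp_force: 60.8
```

```bash
python3 -m creep '[0,0,0.003,0,0, 0,0,0.004,0,0, 0,0,0.004,0,0]'
python3 -m creep '[0,0,0.001,0,0, 0,0,0.001,0,0]'
python3 - <<'E'
from h import *
out=[]
for n,(x,y) in dict(scene=(85,150),side=(250,190)).items():
    c=cam(n);out.append(cv2.resize(c["px"][y:y+150,x:x+150,::-1],(400,400),interpolation=cv2.INTER_CUBIC))
cv2.imwrite("pics/g.png",np.hstack(out))
E
```

```text
clock: 10.12
eef_pos: [0.5419, -0.2567, 0.1325]
tool_rot: [0.927, 0.376, -0.0, 0.001]
ft_force: [-0.1, -1.1, 4.7]
grip_width: 0.0127
grasp_force: 59.1
clock: 10.28
eef_pos: [0.5419, -0.256, 0.1328]
tool_rot: [0.927, 0.376, -0.0, -0.0]
ft_force: [0.6, 0.8, 1.1]
grip_width: 0.0129
grasp_force: 58.7
```

View pics/g.png

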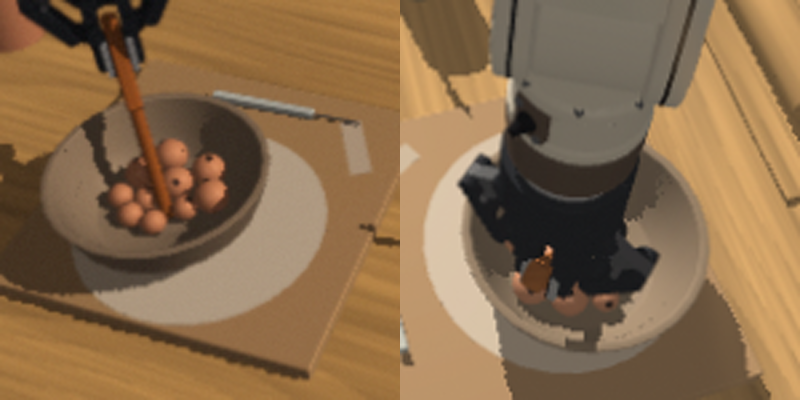

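Scene crop: the tip is down among the beads near (165,210), on the floor and now just unloaded. Start gentle stirring 1–2 mm above contact.

```bash
python3 -m creep '[0.016,0.011,0.001,0,0, 0.006,0.022,0.002,0,0, -0.008,0.024,0.002,0,0, -0.021,0.018,0.002,0,0, -0.030,0.006,0.002,0,0, -0.032,-0.008,0.002,0,0, -0.026,-0.021,0.002,0,0, -0.014,-0.030,0.002,0,0, 0,-0.032,0.002,0,0, 0.013,-0.026,0.002,0,0]'
python3 beads.py
```

```text
clock: 11.22
eef_pos: [0.5544, -0.284, 0.1341]
tool_rot: [0.927, 0.375, -0.001, -0.001]
ft_force: [-0.2, 0.3, -0.4]
grip_width: 0.0132
grasp_force: 58.6
eef [ 0.6 -0.3  0.1] F [-0.2  0.3 -0.4]
scene s(-6,2)0.63  l(-24,-38)0.55  l(19,-19)0.51  s(23,6)0.51  l(23,-45)0.50
side
```

```bash
python3 -m creep '[0.009,0.012,0,0,0, 0.011,0.026,0,0,0, 0.003,0.040,0,0,0, -0.011,0.034,-0.001,0,0, -0.023,0.022,-0.001,0,0, -0.035,0.010,-0.001,0,0, -0.043,0.022,0,0,0, -0.037,0.040,0,0,0, -0.021,0.048,0,0,0, -0.009,0.036,-0.001,0,0]'
python3 -m creep '[0.014,-0.010,0.001,0,0, 0.016,-0.024,0.001,0,0, 0.006,-0.038,0.001,0,0, -0.010,-0.042,0.001,0,0, -0.020,-0.030,0,0,0, -0.008,-0.016,0,0,0, -0.022,-0.004,0,0,0, -0.034,-0.012,0.001,0,0, -0.030,-0.030,0.001,0,0, -0.014,-0.022,0,0,0]'
python3 beads.py
```

```text
clock: 12.35
eef_pos: [0.5458, -0.2412, 0.1348]
tool_rot: [0.926, 0.378, -0.0, -0.001]
ft_force: [0.6, -0.1, -0.9]
grip_width: 0.0132
grasp_force: 58.5
clock: 13.18
eef_pos: [0.5295, -0.2698, 0.135]
tool_rot: [0.927, 0.374, -0.001, 0.0]
ft_force: [1.2, -0.2, 0.2]
grip_width: 0.0131
grasp_force: 58.6
eef [ 0.5 -0.3  0.1] F [ 1.2 -0.2  0.2]
scene l(36,-2)0.70  l(-39,-13)0.64  l(-21,-43)0.61  s(-4,20)0.60  s(-18,4)0.46  l(-33,12)0.41  l(4,-4)0.41  s(-2,33)0.41  s(12,10)0.38
side l(40,3)0.52
```

```bash
python3 -m creep '[0.016,-0.012,-0.0005,0,0, 0.030,-0.002,0,0,0, 0.033,0.014,0,0,0, 0.024,0.030,0,0,0, 0.008,0.038,0,0,0, 0.002,0.024,-0.001,0,0, -0.002,0.008,-0.001,0,0, -0.004,-0.008,-0.001,0,0, -0.014,-0.014,-0.0005,0,0, -0.022,0,0,0,0]'
python3 -m creep '[0.002,0.016,0,0,0, 0.012,0.030,0,0,0, 0.028,0.036,0,0,0, 0.044,0.030,0,0,0, 0.038,0.016,-0.001,0,0, 0.028,0,-0.001,0,0, 0.036,-0.016,-0.001,0,0, 0.050,-0.008,0,0,0, 0.056,0.008,0,0,0, 0.042,0.012,-0.001,0,0]'
python3 beads.py
```

```text
clock: 14.32
eef_pos: [0.5088, -0.2711, 0.1341]
tool_rot: [0.927, 0.374, -0.0, 0.001]
ft_force: [0.2, 0.4, -0.9]
grip_width: 0.0132
grasp_force: 58.7
clock: 15.15
eef_pos: [0.5552, -0.2546, 0.1338]
tool_rot: [0.926, 0.377, 0.003, 0.001]
ft_force: [2.7, 1.2, 1.0]
grip_width: 0.0128
grasp_force: 58.7
eef [ 0.6 -0.3  0.1] F [2.7 1.2 1. ]
scene l(-39,8)0.68  l(-33,-14)0.68  l(24,-5)0.61  s(16,-30)0.45  s(8,16)0.39  s(6,36)0.37
side l(-10,-37)0.58  l(-58,15)0.46
```

```bash
python3 -m creep '[0.006,0.016,0.001,0,0, -0.008,0.022,0.001,0,0, -0.022,0.016,0,0,0, -0.034,0.006,0.001,0,0, -0.042,-0.004,0.001,0,0, -0.032,-0.008,0,0,0, -0.016,-0.006,0,0,0, -0.022,-0.022,0,0,0, -0.036,-0.022,0.001,0,0, -0.020,-0.004,0,0,0]'
python3 -m creep '[-0.003,-0.003,0.01,0,0, -0.012,-0.012,0.03,0,0, -0.025,-0.025,0.06,0,0, -0.04,-0.04,0.09,0,0, -0.06,-0.03,0.12,0,0, -0.09,-0.01,0.13,0,0, -0.12,0.01,0.13,0,0, -0.15,0.03,0.13,0,0, -0.15,0.03,0.13,0,0]'
cat > see.py <<'E'
from beads import *
import sys
def main(f):
    out=[];B=beads()
    for n,(x,y) in dict(scene=(85,165),side=(250,215)).items():
        c=cam(n);im=cv2.resize(c["px"][y:y+130,x:x+130,::-1],(400,400),interpolation=cv2.INTER_CUBIC);out.append(im)
    cv2.imwrite(f,np.hstack(out))
main(sys.argv[1])
E
python3 see.py pics/h.png
```

```text
clock: 16.28
eef_pos: [0.528, -0.2648, 0.1333]
tool_rot: [0.928, 0.372, -0.002, 0.0]
ft_force: [-0.7, 0.4, -1.0]
grip_width: 0.0135
grasp_force: 58.7
clock: 17.03
eef_pos: [0.3753, -0.2271, 0.2632]
tool_rot: [0.927, 0.375, -0.002, -0.002]
ft_force: [-0.2, -0.2, -1.8]
grip_width: 0.0131
grasp_force: 58.8
eef [ 0.4 -0.2  0.3] F [-0.2 -0.2 -1.8]
scene l(12,-7)0.57  s(-6,11)0.50  l(21,26)0.45  s(-10,28)0.41  l(-5,-27)0.40  s(-22,11)0.37  l(24,-24)0.28
side l(-38,-17)0.67  l(-4,-28)0.63  l(-51,17)0.58  s(3,13)0.57  l(21,27)0.53  l(23,-0)0.51  s(3,40)0.49  s(-24,19)0.43  l(24,-33)0.38
```

View pics/h.png

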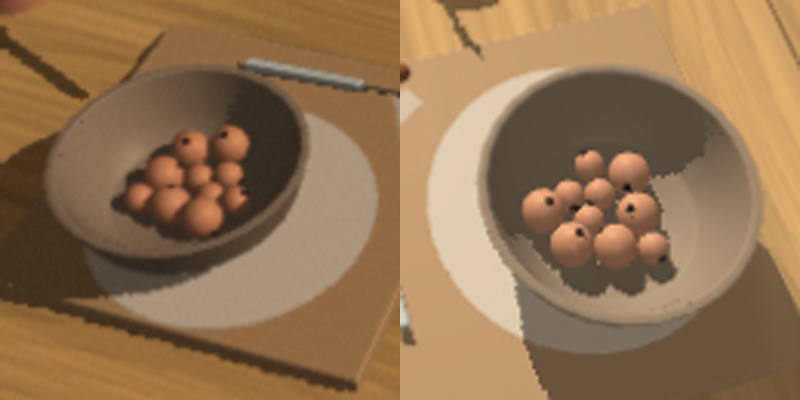

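Side crop: large at (543,211), (572,243), (615,245), (637,212), (628,172); small at (590,163), (568,195), (598,192), (588,218), (655,248). They look well mixed, and the bowl and needle tool are unmoved. I check the gaps numerically.

```bash
cat > gaps.py <<'E'
from h import *
from scipy.spatial.distance import cdist
def pos(c,uv,R,cx=.597,cy=-.201):
    z=.025+R
    for _ in range(8):
        p=onz(c,uv,z);r=np.hypot(p[0]-cx,p[1]-cy)
        z=.025+(R if r<.024 else R/np.cos(.209)+max(0,r-.024)*np.tan(.209))
    return (p[:2]-[cx,cy])*1e3
def gaps(c,x,y,k,L,S):
    f=lambda P,R:np.array([pos(c,(np.array(q)/k+[x-.5,y-.5]),R) for q in P])
    l,s=f(L,.015),f(S,.011)
    G=cdist(l,s)-26;print("L",l.round().tolist(),"S",s.round().tolist());print(G.round(1))
    print("LL",(cdist(l,l)-30).round()[np.triu_indices(5,1)],"SS",(cdist(s,s)-22).round()[np.triu_indices(5,1)]);print("L min",G.min(1).round(1),"S min",G.min(0).round(1))
E
python3 - <<'E'
from gaps import *
c=cam("side");k=400/130
L=[(143,211),(172,243),(215,245),(237,212),(228,172)];S=[(190,163),(168,195),(198,192),(188,218),(255,248)]
gaps(c,250,215,k,L,S)
c=cam("scene")
L=[(191,147),(230,142),(165,172),(170,206),(203,216)];S=[(138,198),(200,176),(209,192),(229,174),(237,200)]
gaps(c,85,165,k,L,S)
E
```

```text
L [[-46.0, 9.0], [-32.0, -17.0], [-3.0, -23.0], [19.0, -4.0], [22.0, 26.0]] S [[-2.0, 40.0], [-24.0, 20.0], [-2.0, 19.0], [-15.0, 1.0], [23.0, -31.0]]
[[27.9 -1.4 18.9  6.1 53.7]
 [38.6 12.1 20.8 -0.7 31.1]
 [37.5 22.3 16.1  1.2  1.4]
 [22.3 23.2  4.7  8.2  1.9]
 [ 1.6 20.2 -0.9 18.3 31.2]]
LL [-1. 24. 36. 40. -0. 23. 39.  0. 26. -0.] SS [ 8. -1. 19. 53. -0. -1. 48. -0. 34. 28.]
L min [-1.4 -0.7  1.2  1.9 -0.9] S min [ 1.6 -1.4 -0.9 -0.7  1.4]
L [[-35.0, -18.0], [-49.0, 9.0], [-8.0, -25.0], [20.0, -4.0], [21.0, 26.0]] S [[21.0, -31.0], [-17.0, -1.0], [-5.0, 14.0], [-25.0, 20.0], [-3.0, 40.0]]
[[31.6 -0.8 18.  13.7 40.4]
 [54.4  7.4 18.   0.3 29.3]
 [ 3.2 -0.1 13.1 22.4 39.1]
 [ 1.4 10.9  4.6 24.8 23.3]
 [30.8 20.4  2.8 20.5  2.1]]
LL [ 0. -2. 27. 41. 23. 40. 42.  5. 28. -1.] SS [26. 30. 47. 53. -3.  1. 21. -1.  4.  8.]
L min [-0.8  0.3 -0.1  1.4  2.1] S min [ 1.4 -0.8  2.8  0.3  2.1]
```

Both views agree: every bead has a bead of the other size within about 3 mm. Stirring is done, so I return the stick.

```bash
python3 -m creep '[0.02,0.02,0,0.12,0, 0.045,0.045,0,0.24,0, 0.07,0.07,0,0.36,0, 0.095,0.095,0,0.48,0, 0.12,0.12,0,0.6,0, 0.145,0.145,0,0.72,0, 0.17,0.17,0,0.84,0, 0.195,0.19,0,0.96,0, 0.215,0.21,0,1.08,0, 0.226,0.225,0,1.2,0]'
python3 - <<'E'
from h import *
from scipy.spatial.transform import Rotation as R
for i in range(3): C={n:cam(n) for n in("scene","side","wrist")}
o=bot.get_obs();t=np.array(o["eef_pos"]);M=R.from_quat(o["tool_rot"]).as_matrix()
x=t+M@[.0829,-.0013,.1060];print(t,"pred tip",x)
r=[]
for n in C:
    g=proj(C[n],x)[0];ps=[np.array(d["centre"])*[512,384] for d in bot.place_of(n,"stick_tip")]
    if not ps: continue
    p=min(ps,key=lambda p:np.linalg.norm(p-g));print(n,g.round(1),p.round(1))
    if np.linalg.norm(p-g)<15:r.append(ray(C[n],p))
y,e=tri(r);print("tri",y,np.round(np.array(e)*1e3,1))
y=np.array(y)
E
```

```text
clock: 18.37
eef_pos: [0.6103, -0.0028, 0.2619]
tool_rot: [0.549, 0.836, 0.0, -0.0]
ft_force: [0.1, -0.4, -0.1]
grip_width: 0.0132
grasp_force: 58.8
[ 0.60755859 -0.00594603  0.26370647] pred tip [0.5742522  0.06995602 0.15768919]
scene [260.8 214.3] [278.5 203.7]
side [278.6 159.2] [272.6 139.3]
wrist [254.5  86.6] [257.   25.9]Traceback (most recent call last):
  File "<stdin>", line 12, in <module>
  File "h.py", line 22, in tri
    x=np.linalg.solve(A,b);return x,[np.linalg.norm((np.eye(3)-np.outer(d,d))@(x-o)) for o,d in rs]
    r = gufunc(a, b, signature=signature)
    raise LinAlgError("Singular matrix")
numpy.linalg.LinAlgError: Singular matrix
```

The tip is not where the old offset puts it, so the stick has pitched in the grip. Measure the new offset.

```bash
python3 - <<'E'
from h import *
from scipy.spatial.transform import Rotation as R
C={n:cam(n) for n in("scene","side","wrist")}
o=bot.get_obs();t=np.array(o["eef_pos"]);M=R.from_quat(o["tool_rot"]).as_matrix()
q={"scene":(278.5,203.7),"side":(272.6,139.3),"wrist":(257,25.9)};uv={}
for n in C:
    ps=[np.array(d["centre"])*[512,384] for d in bot.place_of(n,"stick_tip")];uv[n]=min(ps,key=lambda p:np.linalg.norm(p-q[n]));print(n,uv[n],proj(C[n],t)[0].round(1))
x,e=tri([ray(C[n],uv[n]) for n in C]);print(t,x,np.round(np.array(e)*1e3,1));v=M.T@(x-t);print("tool",v,"len from grasp",np.hypot(v[0],v[2]+.019),"tilt",np.degrees(np.arctan2(v[0],v[2]+.019)))
s=cv2.resize(C["scene"]["px"][130:280,190:390],(400,300),interpolation=3);w=cv2.resize(C["wrist"]["px"],(400,300))
cv2.imwrite("pics/i.png",np.hstack([s,w])[:,:,::-1])
E
```

```text
scene [279.7056 201.9072] [215.2 175.3]
side [269.8752 140.8128] [305.  145.4]
wrist [257.28    25.8816] [255.8 245.7]
[ 0.60789833 -0.00530133  0.26354087] [0.56126179 0.10319233 0.19048639] [0.9 1.1 1.6]
tool [ 0.11809973 -0.00079163  0.0730385 ] len from grasp 0.14972852963500238 tilt 52.06969355206618
```

View pics/i.png

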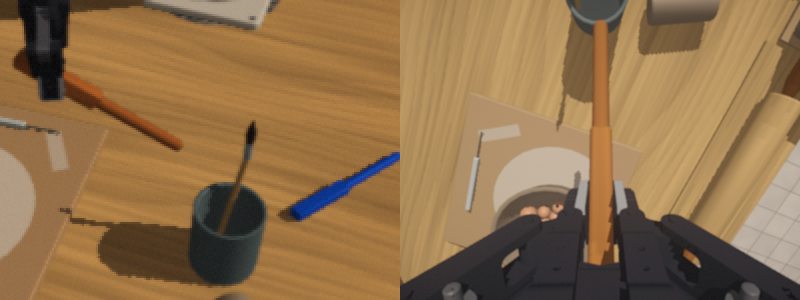

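The wrist and scene views show that the stick pitched from 34° to 52° in the grip, with its tip now at about (280,202) scene. That probably happened while stirring, so later strokes may have run above the bottom. I will right it gently inside the crock against the far inner wall, then stir the bottom once more using sideways strokes only, which don't lever the stick. First, line up and insert.

```bash
python3 -m creep '[-0.002,0.002,-0.03,0,0, -0.004,0.005,-0.06,0,0, -0.006,0.007,-0.08,0,0, -0.006,0.007,-0.08,0,0, -0.006,0.007,-0.08,0,0]'
python3 - <<'E'
from h import *
from scipy.spatial.transform import Rotation as R
C={n:cam(n) for n in("scene","side","wrist")}
o=bot.get_obs();t=np.array(o["eef_pos"]);M=R.from_quat(o["tool_rot"]).as_matrix()
x=t+M@[.118,-.001,.073];rs=[]
for n in C:
    g=proj(C[n],x)[0];ps=[np.array(d["centre"])*[512,384] for d in bot.place_of(n,"stick_tip")]
    p=min(ps,key=lambda p:np.linalg.norm(p-g)) if ps else g;print(n,g.round(1),p.round(1))
    if 0<np.linalg.norm(p-g)<15:rs.append(ray(C[n],p))
if len(rs)>1:x,e=tri(rs);print("tri",np.round(e,4))
u=np.array([-.395,.919]);d=x[:2]-[.536,.1555];print("eef",t,"tip",x,"u",d@u,"lat",d@[.919,.395])
E
```

```text
clock: 19.68
eef_pos: [0.6011, 0.0021, 0.1824]
tool_rot: [0.552, 0.834, -0.001, -0.001]
ft_force: [0.3, 0.3, 1.3]
grip_width: 0.0131
grasp_force: 58.9
scene [281.6 228.6] [282.2 227.4]
side [267.7 161.9] [267.1 160.7]
wrist [255.   27.1] [257.8  29.2]
tri [0.001  0.0017 0.0025]
eef [0.60355171 0.00188623 0.18557362] tip [0.5572412  0.11044126 0.11607424] u -0.04979925939473403 lat 0.0017224605473335753
```

```bash
python3 -m creep '[-0.005,0.012,-0.010,0,0, -0.010,0.024,-0.020,0,0, -0.015,0.036,-0.030,0,0, -0.020,0.048,-0.040,0,0, -0.025,0.058,-0.050,0,0, -0.029,0.068,-0.058,0,0, -0.029,0.068,-0.058,0,0, -0.029,0.068,-0.058,0,0]'
python3 -m creep '[-0.002,0.004,0,0,0, -0.004,0.008,0,0,0, -0.004,0.008,0,0,0]'
```

```text
clock: 20.65
eef_pos: [0.573, 0.0703, 0.1255]
tool_rot: [0.552, 0.834, -0.0, 0.0]
ft_force: [0.6, -1.0, 0.2]
grip_width: 0.0129
grasp_force: 58.9
clock: 20.9
eef_pos: [0.5702, 0.0772, 0.1265]
tool_rot: [0.553, 0.833, 0.0, 0.002]
ft_force: [1.3, -2.6, -0.4]
grip_width: 0.0131
grasp_force: 59.0
```

```bash
python3 -m creep '[-0.002,0.004,0,0,0, -0.003,0.008,0,0,0, -0.005,0.012,-0.001,0,0, -0.006,0.015,-0.002,0,0, -0.006,0.015,-0.002,0,0]'
```

```text
clock: 21.32
eef_pos: [0.568, 0.0863, 0.1279]
tool_rot: [0.554, 0.832, -0.002, 0.009]
ft_force: [4.2, -13.0, 8.5]
grip_width: 0.013
grasp_force: 59.8
```

```bash
python3 -m creep '[-0.002,0.004,0,0,0, -0.003,0.007,-0.001,0,0, -0.004,0.010,-0.002,0,0, -0.005,0.012,-0.003,0,0, -0.005,0.012,-0.003,0,0]'
```

```text
clock: 21.73
eef_pos: [0.5617, 0.1018, 0.1233]
tool_rot: [0.554, 0.833, 0.0, 0.005]
ft_force: [3.1, -7.9, 2.7]
grip_width: 0.0132
grasp_force: 58.5
```

```bash
python3 -m creep '[-0.002,0.004,0,0,0, -0.004,0.009,0,0,0, -0.004,0.009,0,0,0, -0.004,0.009,0,0,0]'
python3 -m creep '[0.001,-0.003,0.01,0,0, 0.001,-0.003,0.04,0,0, 0.001,-0.003,0.07,0,0, 0.01,-0.028,0.1,0,0, 0.025,-0.063,0.13,0,0, 0.04,-0.098,0.14,0,0, 0.04,-0.098,0.14,0,0, 0.04,-0.098,0.14,0,0]'
cat > tip.py <<'E'
from h import *
from scipy.spatial.transform import Rotation as R
import sys
C={n:cam(n) for n in("scene","side","wrist")};C={n:cam(n) for n in C}
o=bot.get_obs();t=np.array(o["eef_pos"]);M=R.from_quat(o["tool_rot"]).as_matrix()
best=None
cand={n:[np.array(d["centre"])*[512,384] for d in bot.place_of(n,"stick_tip")] for n in C}
for th in np.radians(range(15,65)):
    x=t+M@[.149*np.sin(th),0,.149*np.cos(th)-.019]
    s=sum(min([np.linalg.norm(p-proj(C[n],x)[0]) for p in cand[n]]+[20]) for n in C)
    if best is None or s<best[0]: best=(s,th,x)
s,th,x=best;rs=[]
for n in C:
    g=proj(C[n],x)[0]
    ps=[p for p in cand[n] if np.linalg.norm(p-g)<12]
    if ps: rs.append(ray(C[n],min(ps,key=lambda p:np.linalg.norm(p-g))))
print("eef",t.round(4),"F",np.round(o["ft_force"],1),"tilt fit",np.degrees(th).round(),"cost",s,len(rs))
if len(rs)>1:
    y,e=tri(rs);print("tip",y.round(4),np.round(e,4),"tool",(M.T@(y-t)).round(4))
E
python3 tip.py
```

```text
clock: 22.07
eef_pos: [0.5563, 0.1125, 0.1217]
tool_rot: [0.553, 0.833, 0.0, 0.003]
ft_force: [3.2, -4.6, 1.4]
grip_width: 0.0129
grasp_force: 58.7
clock: 22.73
eef_pos: [0.5949, 0.0142, 0.2618]
tool_rot: [0.554, 0.832, 0.001, 0.0]
ft_force: [0.3, -0.8, -0.8]
grip_width: 0.0131
grasp_force: 58.6
eef [0.5931 0.0174 0.2595] F [ 0.1 -0.5 -0.5] tilt fit 33.0 cost 5.653548372435266 3
tip [0.5605 0.0903 0.1564] [0.0024 0.0021 0.0034] tool [ 0.0797 -0.0012  0.1032]
```

Tilt restored to 33°. Back to the bowl, turning as before.

```bash
python3 -m creep '[0,-0.03,0,-0.12,0, 0,-0.06,0,-0.24,0, 0,-0.09,0,-0.36,0, -0.002,-0.12,0,-0.48,0, -0.004,-0.15,0,-0.6,0, -0.006,-0.18,0,-0.72,0, -0.008,-0.21,0,-0.84,0, -0.01,-0.24,0,-0.96,0, -0.012,-0.265,0,-1.08,0, -0.013,-0.289,0,-1.2,0]'
python3 -m creep '[0,0,0,0,0, 0,0,0,0,0]'
python3 tip.py
```

```text
clock: 24.02
eef_pos: [0.5806, -0.2742, 0.2602]
tool_rot: [0.928, 0.373, -0.0, -0.0]
ft_force: [0.1, 0.3, -0.5]
grip_width: 0.0132
grasp_force: 58.7
clock: 24.18
eef_pos: [0.5806, -0.2739, 0.2597]
tool_rot: [0.927, 0.375, -0.0, -0.0]
ft_force: [0.3, 1.0, 0.1]
grip_width: 0.0132
grasp_force: 58.7
eef [ 0.5813 -0.2717  0.2605] F [-0.4 -0.4 -1.1] tilt fit 33.0 cost 26.049143174266742 2
tip [ 0.6384 -0.2133  0.1658] [0.0024 0.0024] tool [ 0.0817 -0.0019  0.0947]
```

```bash
python3 -m creep '[0,0,-0.035,0,0, 0,0,-0.07,0,0, 0,0,-0.1,0,0, 0,0,-0.113,0,0, 0,0,-0.118,0,0, 0,0,-0.12,0,0, 0,0,-0.121,0,0, 0,0,-0.121,0,0]'
```

```text
clock: 25.3
eef_pos: [0.5819, -0.2734, 0.1408]
tool_rot: [0.927, 0.376, 0.001, 0.001]
ft_force: [-0.3, 0.8, -0.7]
grip_width: 0.0131
grasp_force: 58.8
```

```bash
python3 -m creep '[-0.007,0.007,-0.0025,0,0, -0.014,0.014,-0.0045,0,0, -0.021,0.021,-0.0055,0,0, -0.028,0.028,-0.0055,0,0, -0.028,0.028,-0.0055,0,0]'
python3 -m creep '[-0.007,0.007,-0.0005,0,0, -0.014,0.014,0,0,0, -0.014,0.014,0,0,0]'
python3 tip.py
```

```text
clock: 25.72
eef_pos: [0.5528, -0.2444, 0.1357]
tool_rot: [0.927, 0.376, 0.001, 0.001]
ft_force: [0.3, 1.0, -0.2]
grip_width: 0.0129
grasp_force: 58.7
clock: 25.97
eef_pos: [0.539, -0.2307, 0.1352]
tool_rot: [0.927, 0.376, 0.001, 0.001]
ft_force: [-1.0, -1.0, -1.1]
grip_width: 0.013
grasp_force: 58.7
eef [ 0.5397 -0.2316  0.134 ] F [-0.6  1.2  0.4] tilt fit 34.0 cost 23.525958371472914 2
tip [ 0.6006 -0.1762  0.0306] [0.0023 0.0023] tool [0.0823 0.0026 0.1034]
```

```bash
python3 -m creep '[-0.005,-0.004,0,0,0, -0.008,-0.008,-0.0005,0,0, -0.004,-0.017,-0.001,0,0, 0.004,-0.025,-0.001,0,0, 0.011,-0.032,-0.001,0,0, 0.018,-0.039,-0.0005,0,0, 0.024,-0.046,0.0005,0,0, 0.024,-0.046,0.0005,0,0]'
python3 tip.py
```

```text
clock: 27.08
eef_pos: [0.5635, -0.2781, 0.1344]
tool_rot: [0.927, 0.376, 0.0, -0.0]
ft_force: [-1.1, 1.8, 0.4]
grip_width: 0.0132
grasp_force: 58.7
eef [ 0.5624 -0.2773  0.1339] F [-0.8  0.   0.2] tilt fit 33.0 cost 25.059549260764737 2
tip [ 0.6193 -0.2183  0.0354] [0.0016 0.0016] tool [ 0.082  -0.0028  0.0984]
```

```bash
python3 -m creep '[-0.006,-0.007,0.0005,0,0, -0.014,-0.001,-0.0005,0,0, -0.022,0.007,-0.0005,0,0, -0.029,0.014,-0.0005,0,0, -0.036,0.021,-0.0005,0,0, -0.043,0.028,0,0,0, -0.043,0.028,0,0,0]'
python3 tip.py; python3 beads.py
```

```text
clock: 28.12
eef_pos: [0.5209, -0.2491, 0.1364]
tool_rot: [0.927, 0.376, 0.002, 0.001]
ft_force: [2.0, 0.0, 1.5]
grip_width: 0.0128
grasp_force: 58.9
eef [ 0.5212 -0.2498  0.135 ] F [ 2.5 -0.6  4.9] tilt fit 36.0 cost 15.709383599786873 3
tip [ 0.5877 -0.1947  0.0408] [0.0098 0.0156 0.0064] tool [0.086  0.0065 0.0943]
eef [ 0.5 -0.2  0.1] F [ 3.2 -1.3  5.7]
scene l(16,13)0.71  l(-60,-3)0.65  s(-38,18)0.61  s(-14,50)0.56  l(1,-33)0.46  l(-17,-12)0.44  s(-27,-22)0.36
side s(54,-21)0.65  l(4,-43)0.47  l(23,14)0.41
```

```bash
python3 -m creep '[0.007,-0.007,0.001,0,0, 0.014,-0.014,0,0,0, 0.021,-0.015,0,0,0, 0.021,-0.015,0.002,0,0, 0.019,-0.017,0.012,0,0, 0.01,-0.026,0.035,0,0, 0,-0.036,0.065,0,0, -0.02,-0.036,0.1,0,0, -0.04,-0.02,0.13,0,0, -0.07,0,0.13,0,0]'
python3 -m creep '[-0.03,0,0,0,0, -0.06,0.02,0,0,0, -0.06,0.02,0,0,0]'
python3 see.py pics/j.png; python3 tip.py
```

```text
clock: 29.7
eef_pos: [0.4518, -0.2514, 0.2705]
tool_rot: [0.927, 0.375, 0.003, 0.005]
ft_force: [0.6, -0.6, 0.9]
grip_width: 0.013
grasp_force: 58.7
clock: 29.95
eef_pos: [0.3818, -0.2251, 0.2634]
tool_rot: [0.927, 0.375, -0.004, -0.004]
ft_force: [-0.7, 0.1, -0.3]
grip_width: 0.013
grasp_force: 58.8
eef [ 0.4 -0.2  0.3] F [-0.7  0.1 -0.3]
scene l(-43,-21)0.68  s(-27,8)0.62  l(9,-36)0.55  l(-19,-25)0.45  l(-8,23)0.41  s(-16,3)0.41
side l(-44,-3)0.68  l(18,-39)0.67  l(-14,-27)0.63  l(-6,32)0.59  l(14,9)0.58  s(-35,19)0.56  s(-14,-1)0.38
eef [ 0.3902 -0.229   0.2641] F [-0.  -0.1  0.3] tilt fit 36.0 cost 7.2822884173636755 3
tip [ 0.454  -0.1667  0.1671] [0.0029 0.0016 0.0033] tool [ 0.0893 -0.0002  0.097 ]
```

View pics/j.png

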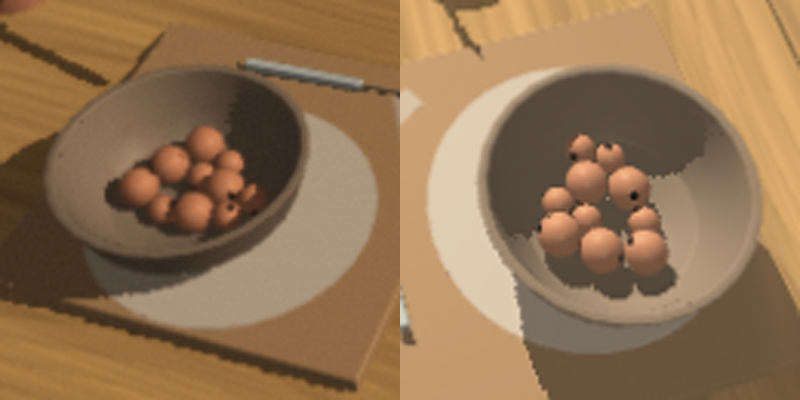

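Side crop: large at (587,182), (629,187), (561,234), (601,250), (646,252); small at (583,150), (610,156), (557,202), (586,216), (645,219). The bowl is still in place. Check the gaps.

```bash
python3 - <<'E'
from gaps import *
k=400/130
gaps(cam("side"),250,215,k,[(187,182),(229,187),(161,234),(201,250),(246,252)],[(182,151),(210,156),(157,201),(186,216),(245,220)])
gaps(cam("scene"),85,165,k,[(205,144),(172,163),(139,187),(226,185),(194,211)],[(230,163),(203,175),(162,209),(229,210),(250,197)])
E
```

```text
L [[-8.0, 26.0], [20.0, 16.0], [-38.0, -9.0], [-14.0, -25.0], [15.0, -34.0]] S [[-5.0, 50.0], [14.0, 42.0], [-33.0, 17.0], [-15.0, 3.0], [24.0, -9.0]]
[[-1.8  1.7 -0.1 -2.3 21.3]
 [15.9  0.9 26.6 11.4 -1. ]
 [41.3 46.8  0.6 -0.5 35.6]
 [49.4 46.8 20.3  2.3 15.1]
 [59.9 49.9 43.9 22.   0.4]]
LL [-0. 16. 21. 34. 33. 23. 20. -1. 28.  0.] SS [-2. 21. 26. 43. 31. 27. 30.  0. 40. 19.]
L min [-2.3 -1.  -0.5  2.3  0.4] S min [-1.8  0.9 -0.1 -2.3 -1. ]
L [[-41.0, -9.0], [-17.0, -25.0], [14.0, -34.0], [-12.0, 25.0], [18.0, 15.0]] S [[-34.0, 16.0], [-19.0, 1.0], [22.0, -10.0], [7.0, 39.0], [-8.0, 49.0]]
[[ 0.1 -1.1 37.4 42.9 41. ]
 [17.9 -0.7 15.5 42.2 47.7]
 [43.2 21.4 -1.1 47.2 59.2]
 [-1.7 -0.3 23.4 -2.1 -2.5]
 [26.2 13.3  0.1 -0.3 15.7]]
LL [-1. 30. 16. 34.  2. 20. 23. 35. 19.  2.] SS [-0. 40. 26. 20. 20. 24. 27. 29. 44. -4.]
L min [-1.1 -0.7 -1.1 -2.5 -0.3] S min [-1.7 -1.1 -1.1 -2.1 -2.5]
```

Every bead touches, or nearly touches, one of the other size in both views. Return the stick for good.

```bash
python3 -m creep '[0.02,0.02,0,0.12,0, 0.045,0.045,0,0.24,0, 0.07,0.07,0,0.36,0, 0.095,0.095,0,0.48,0, 0.12,0.12,0,0.6,0, 0.145,0.145,0,0.72,0, 0.17,0.17,0,0.84,0, 0.19,0.19,0,0.96,0, 0.205,0.21,0,1.08,0, 0.216,0.226,0,1.2,0]'
python3 -m creep '[-0.005,0.012,0,0,0, -0.005,0.012,0,0,0, -0.005,0.012,0,0,0]'
python3 tip.py
```

```text
clock: 31.73
eef_pos: [0.6073, -0.0011, 0.2637]
tool_rot: [0.549, 0.836, 0.0, -0.0]
ft_force: [-0.0, -0.5, -0.5]
grip_width: 0.0133
grasp_force: 58.8
clock: 31.98
eef_pos: [0.6002, 0.0091, 0.2643]
tool_rot: [0.553, 0.833, -0.0, -0.0]
ft_force: [0.0, -0.1, -0.3]
grip_width: 0.013
grasp_force: 58.8
eef [0.6008 0.008  0.2647] F [ 0.6  0.4 -0.3] tilt fit 36.0 cost 24.878752053983664 2
tip [0.5696 0.0893 0.1621] [0.0001 0.0001] tool [0.087  0.0028 0.1026]
```

```bash
python3 -m creep '[-0.009,0.018,-0.01,0,0, -0.018,0.036,-0.02,0,0, -0.026,0.053,-0.035,0,0, -0.032,0.067,-0.047,0,0, -0.032,0.067,-0.047,0,0, -0.032,0.067,-0.047,0,0]'
python3 tip.py
```

```text
clock: 32.93
eef_pos: [0.5684, 0.0763, 0.2168]
tool_rot: [0.552, 0.834, -0.001, -0.0]
ft_force: [-0.0, -0.4, -0.8]
grip_width: 0.0131
grasp_force: 58.8
eef [0.5697 0.0753 0.218 ] F [-0.6 -0.5 -1.1] tilt fit 35.0 cost 7.58672140454378 3
tip [0.5379 0.1552 0.1221] [0.0025 0.0005 0.0029] tool [0.0861 0.0015 0.0959]
```

```bash
python3 -m creep '[-0.001,0.002,-0.02,0,0, -0.003,0.006,-0.04,0,0, -0.005,0.012,-0.06,0,0, -0.007,0.016,-0.075,0,0, -0.009,0.020,-0.088,0,0, -0.009,0.020,-0.088,0,0]'
python3 -m creep '[-0.002,0.004,-0.003,0,0, -0.004,0.009,-0.006,0,0, -0.004,0.009,-0.006,0,0]'
```

```text
clock: 33.88
eef_pos: [0.5576, 0.0961, 0.1263]
tool_rot: [0.552, 0.834, -0.002, -0.002]
ft_force: [-0.2, -0.6, -1.4]
grip_width: 0.0131
grasp_force: 58.9
clock: 34.13
eef_pos: [0.5564, 0.1052, 0.1238]
tool_rot: [0.552, 0.834, 0.0, 0.001]
ft_force: [1.4, -0.6, -1.7]
grip_width: 0.0129
grasp_force: 58.8
```

```bash
python3 -m creep '[0,0,-0.003,0,0, 0,0,-0.006,0,0, 0,0,-0.006,0,0]'
```

```text
clock: 34.38
eef_pos: [0.5562, 0.1049, 0.1172]
tool_rot: [0.553, 0.833, 0.0, 0.0]
ft_force: [1.4, -0.0, -0.9]
grip_width: 0.0131
grasp_force: 58.9
```

```bash
python3 -m creep '[0,0,-0.002,0,0, 0,0,-0.002,0,0.02, 0,0,-0.002,0,0.03, 0,0,-0.002,0,0.045, 0,0,-0.002,0,0.05, 0,0,-0.002,0,0.05]'
python3 -m creep '[0,0,0.02,0,0.05, 0,0,0.05,0,0.05, 0,0,0.08,0,0.05, 0,0,0.115,0,0.05, 0,-0.04,0.125,0,0.05, -0.02,-0.08,0.125,0,0.05, -0.04,-0.11,0.125,0,0.05, -0.04,-0.11,0.125,0,0.05]'
python3 - <<'E'
from h import *
np.set_printoptions(precision=4,suppress=True)
C={n:cam(n) for n in("scene","side","wrist")}
e=np.array([.5625,.085,.165])
rs=[]
for n in C:
    g=proj(C[n],e)[0];ps=[np.array(d["centre"])*[512,384] for d in bot.place_of(n,"stick_end")]
    print(n,g.round(1),[p.round(1).tolist() for p in ps])
    ps=[p for p in ps if np.linalg.norm(p-g)<25]
    if ps: rs.append(ray(C[n],min(ps,key=lambda p:np.linalg.norm(p-g))))
if len(rs)>1: print(tri(rs))
for n,uv in(("scene",(299.8,254.8)),):
  for t in("bowl","clay_roll","needle_tool"):
    print(t,[onz(C[n],np.array(d["centre"])*[512,384],.016 if t!="clay_roll" else 0).round(4) for d in bot.place_of(n,t)[:1]])
E
```

```text
clock: 34.88
eef_pos: [0.556, 0.1051, 0.1154]
tool_rot: [0.553, 0.834, 0.0, 0.0]
ft_force: [0.2, -0.4, 0.7]
grip_width: 0.0503
grasp_force: 0.0
clock: 35.55
eef_pos: [0.5125, -0.0096, 0.2408]
tool_rot: [0.555, 0.832, -0.002, -0.0]
ft_force: [-0.4, -0.1, 0.0]
grip_width: 0.05
grasp_force: 0.0
scene [270.1 209.6] [[271.2, 208.0], [339.1, 237.3]]
side [272.3 153.4] [[222.5, 169.2], [272.8, 154.7]]
wrist [368.5 110.8] [[371.0, 112.9]]
(array([0.5624, 0.0841, 0.166 ]), [np.float64(0.003636931161513525), np.float64(0.003338812475872588), np.float64(0.0019879470438706973)])
bowl [array([ 0.6047, -0.2034,  0.016 ])]
clay_roll [array([0.644 , 0.2007, 0.    ])]
needle_tool [array([0.5282, 0.1815, 0.016 ])]
```

The stick end is back at (0.562, 0.084, 0.166), where it started. The robot is clear, and the roll and bowl are in place. I hand the job in.

```bash
python3 -m creep '[0,0,0,0,0.05, 0,0,0,0,0.05, 0,0,0,0,0.05, 0,0,0,0,0.05, 0,0,0,0,0.05, 0,0,0,0,0.05]' >/dev/null; python3 -c "from workcell import bot; print(bot.job_done())"
```

```text
the job is handed in; nothing more can be done
None
```

The job is handed in: the beads are mixed, each within about 2 mm of one of the other size in both camera views, and the stick stands back in the crock. The stick pitched in the grip during the first stir, so I righted it against the crock's inner wall and stirred the bottom again.

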